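Lock the last cover screw of the saw's control box

ROBOT

A 6-joint arm with a two-finger parallel gripper is mounted at the origin on the work surface. World frame = base frame: x ahead of the robot, y to its left, z up, the work surface at z = 0. Lengths are in m, angles in degrees, forces in N, time in s.
With the tool pointing down it reaches from about 0.3 to 0.75 m from the base axis. Payload 8.5 kg.
Tool frame: the origin (TCP) lies midway between the tips of the shut fingers; the grasp point (between the pads) lies 19 mm behind it; z points along the fingers, y is the direction in which the jaws open and shut (so a half turn about z gives the same grasp; the last joint's range is limited). The gripper opens to 85 mm and grips with 20 to 120 N. Pads are 22 mm wide; open, the fingers measure 114 mm over their backs; the gripper's body (76 mm by 85 mm) begins 54 mm behind the grasp point. The pads swing forward as they close: fully open they stand 13 mm farther back than shut.
Start: joints at [56.133, 21.807, 74.336, -0, 83.858, -12.336], TCP at [0.202, 0.512, 0.231] pointing down, gripper open.
Joint ranges: [-178.18, 178.18], [-50.72, 133.34], [12.68, 142.11], [-81.47, 261.47], [9.98, 163.14], [-165.26, 165.26]. Speed limits (degrees/s): [136.94, 136.94, 180, 180, 180, 180].

INTERFACE

Orientations are given as a 3x3 rotation matrix whose columns are the frame's x, y, z axes.
In Python, from rig import env, viewer, ticket gives the robot as it stands. The module is installed in compiled form; this text tells all that it offers.
- The arm moves only by the shell command python3 -m pendant 'ROWS' [FORCE]. ROWS is JSON, a list of rows, each a list of 3 entries, a list of its own where there are three numbers: the shift along the world's x, y, z in mm, then the turn about the world's z in rad, then the opening, from -1 (shut) to 1 (fully open). A call has 1 to 12 rows; each row shifts and turns the pose as measured when the row begins; what a row does not reach is not made up. A row lasts 1/8 s, in which the tool goes at most 62.5 mm and 10.7 degrees, less where a joint would pass 70% of its speed; a pose out of reach is approached as far as the arm can. A call with a gripper value outside its range is refused whole. The fingers move at their own pace and stop on an object; FORCE is the grip in N (left out, the last holds). Time passes only in rows, so rows that do not move let the fingers close. It gives the time, the measured TCP pose, the force and the opening at its end, in the units of the state.
- env.observe(): the state, without advancing time (a new reading comes with each control period).
- viewer.get_image(name): name is "scene" or "side" or "wrist"; returns (picture, depth): 400x640x3 uint8, red, green, blue; 400x640 float32, m along the optical axis (not along the pixel's ray), 0 where there is no reading.
- viewer.camera_params(name): a dict with "fx", "fy", "cx", "cy" (pixels), "D" ([k1, k2, p1, p2, k3] as OpenCV has them; the pictures are not rectified), "rvec" (rotation vector, rad) and "tvec" (3), from world to camera coordinates, as OpenCV has them; the wrist camera has in their place "T_tool_cam" (4x4, takes a point from camera to tool coordinates, whose origin is the TCP and whose axes are the flange's). Camera axes: x right, y down, z forward; pixel columns grow to the right and rows downward; lengths in m; the calibration is good to about 2 mm. A picture is of the moment at which its call begins: read the wrist's pose just before it. camera_params takes no time and is no camera call.
- ticket.close_job(): hands the job in, once; it reports no verdict.
The state is a dict: "time_s": time; "q": joint angles; "qvel": joint speeds; "joint_efforts": joint torques, N m; "position": TCP position; "tool_rot": TCP orientation; "ft_force": force on the tool from outside, world axes, zero at the start; "wrist_torque": the same for the moment, N m; "grip_width": finger opening in m.
Only numpy, scipy, OpenCV 4.12 (cv2) and the standard library are available. Lean on these libraries where they do the work, as an engineer would, in place of code of your own. Each camera call takes 0.05 s, during which the arm holds its last target. There are 200 camera calls.

TASK

One of the four slotted screws on the cover of the saw's control box is still open: its slot does not line up with the other three. Take the screwdriver from the tool stand, seat its blade in that slot, push the sprung screw down and keep pushing while you turn it clockwise until it locks like the others (firm hand pressure, about 15 N; push and turn together must never load it with more than 40 N), then put the screwdriver back upright in its hole in the stand. Leave the jar, the spanner and the tube offcut alone.

Things in the scene. Friction and masses are not known exactly. Their poses are not given: they have to be found in the camera images.
- driver_mid (a point): centre of the screwdriver's handle, half-way up. The tool stands upright, bit down, in the tool stand, handle resting on the stand's top. Black handle of square section, 28 x 28 mm, flat sides, from 47 mm below this point to 47 mm above it. The blade's end lies 125 mm straight below. z up along the tool, x along the blade's 12 mm width and square to two of the handle's flats. Mass 130 to 210 g
- driver: the same screwdriver, origin at the end of its blade, same axes. Steel shaft 8 mm thick, 64 mm long, then a flat blade 12 mm wide and 3 mm thick over the last 14 mm
- stand_hole (a point): mouth of the screwdriver's hole, centre of the top face of the tool stand: a fixed wooden block 190 x 64 mm, 85 mm high. The hole is 18 mm square and goes right through. x along the block's length, z up. A 10 mm steel punch stands in another hole, 78 mm along x, 16 mm proud; a third hole at -78 mm is empty
- box: fixed beige control box of the saw, 126 x 170 x 70 mm high, with a black switch knob mid-cover (18 mm high); origin at the centre of its underside, y along the 170 mm length. A slotted screw near each corner of the cover, at x +/-42 mm, y +/-60 mm. Three are locked, their slots along the box's length (y); the fourth is the open one, at any corner
- screw_slot (a point): the open screw: centre of its head's top face, at the slot's mouth, 84 mm above the work surface when up. The slot is a closed-ended recess 16 mm long, 4.6 mm wide, 7 mm deep. x along the slot, z up; the point sinks and turns with the head. Open, the slot stands at about 72 degrees to the box's length; locked, it lies along the box's length like the others
- screw_base: the open screw as a whole, the part the blade presses on: a steel quarter-turn screw in a dark collar, round head 27 mm across. Origin fixed, on its axis at the cover's surface, 14 mm below the head's top when up; z up, x along the slot's open direction
- screw_press (a joint): how far the open screw is pushed down, m: 0 up, 0.005 hard bottom. A spring holds it up with 6 N at 0, plus 2.5 N per mm. A hidden lug lets it turn only while pushed down at least 2.8 mm (13 N; 18.5 N at the bottom). In the locked position, once let go, it springs up again to 0 and cannot turn back
- screw_turn (a joint): turn of the open screw, rad, clockwise seen from above: 0 open, 1.25 locked (it catches from 1.2 on; hard stop at 1.4). Friction about 0.06 N m while pushed clear of the lug
- jar: bystander: brown glass jar with a steel lid, 72 mm across, 95 mm high; origin at the centre of its underside
- spanner: bystander: steel spanner, 160 mm, lying flat
- offcut: bystander: offcut of square aluminium tube, 30 x 30 x 120 mm, lying along its x; origin at the centre of its underside
Not all that is in view belongs to the job. Of the things shaped like the part that bears stand_hole, the dark wooden one is meant.

How it is judged (in metres and radians):
On the way, in this order (a step that is already met when the one before it is completed fails the run):
1. the screwdriver is lifted out of the stand (height (world z) of driver above 0.075 m), for 0.1 s.
2. the blade presses the open screw down at least 2 mm, still open (value of joint screw_press above 0.002 m and value of joint screw_turn below 0.5 rad and contact force between driver and screw_base above 5 N), for 0.1 s.
3. the screw is turned to its locked position by the screwdriver (value of joint screw_turn above 1.15 rad and contact force between driver and screw_base above 5 N), for 0.1 s.
At the end, for the whole second after the job is handed in: The open screw is locked (turned over 1.15 rad, slot along the box like the others) and up again within 1 mm; the screwdriver stands released and at rest in its hole, upright within 0.1 rad, handle within 6 mm of the stand's top and within 12 mm of the hole's centre (value of joint screw_turn above 1.15 rad and value of joint screw_press below 0.001 m and horizontal distance between driver_mid and stand_hole below 0.012 m and z of driver_mid in the frame of stand_hole below 0.053 m and angle between driver's own z axis and vertical below 0.1 rad and linear speed of driver below 0.02 m/s); the robot touches nothing.
It fails at once if the screwdriver loads the open screw, push and turn together, with more than 40 N (contact force between driver and screw_base above 40 N).
It fails at once if the screwdriver presses on the control box or its cover with more than 40 N (contact force between driver and box above 40 N).
It fails at once if the fingers push on the open screw (contact force between the fingers and screw_base above 2 N).
It fails at once if the jar, the spanner or the tube offcut is moved more than 30 mm (distance of any of jar, spanner, offcut from where it was at the start of the episode above 0.03 m).
It also fails if it takes over 64 s, if anything falls off the work surface, if the arm or the gripper's body presses on something with over 40 N, if the wrist force passes 120 N, or if a joint passes its speed limit or range.

## Working session

There is one attempt and no reset: what is moved stays moved. The work goes in short steps, Python scripts to look and compute and a shell command to move; the robot and the scene stay as the last step left them, time stands still between calls to the robot, and variables do not carry over. Pictures are saved under pics/ and viewed, about 8 in all and at most 12, crops included, and the job is handed in when it is done.

```bash
mkdir -p pics
cat > h.py <<'E'
import numpy as np, cv2
from rig import env, viewer
def grab(n):
    s=env.observe(); im,d=viewer.get_image(n); p=viewer.camera_params(n)
    if 'rvec' in p:
        R=cv2.Rodrigues(np.array(p['rvec'],float))[0]; t=np.array(p['tvec'],float).ravel()
        R,t=R.T,-R.T@t
    else:
        T=np.array(p['T_tool_cam']); Rt=np.array(s['tool_rot']); R=Rt@T[:3,:3]; t=Rt@T[:3,3]+np.array(s['position'])
    K=np.array([[p['fx'],0,p['cx']],[0,p['fy'],p['cy']],[0,0,1.]])
    return dict(im=im,d=d,K=K,D=np.array(p['D'],float),R=R,t=t,s=s)
def rays(c,uv):
    u=cv2.undistortPoints(np.array(uv,float).reshape(-1,1,2),c['K'],c['D']).reshape(-1,2)
    return np.c_[u,np.ones(len(u))]
def onz(c,uv,z):
    r=rays(c,uv)@c['R'].T; return c['t']+r*((z-c['t'][2])/r[:,2])[:,None]
def cloud(c):
    h,w=c['d'].shape; v,u=np.mgrid[:h,:w]
    r=rays(c,np.c_[u.ravel(),v.ravel()])*c['d'].ravel()[:,None]
    return (r@c['R'].T+c['t']).reshape(h,w,3)
def proj(c,P):
    return cv2.projectPoints(np.array(P,float).reshape(-1,3),cv2.Rodrigues(c['R'].T)[0],-c['R'].T@c['t'],c['K'],c['D'])[0].reshape(-1,2)
def save(n,im): cv2.imwrite(f'pics/{n}.png',im[...,::-1])
E
python3 - <<'E'
from h import *
import pickle
cs={n:grab(n) for n in('scene','side','wrist')}
pickle.dump(cs,open('c0.pkl','wb'))
print(cs['wrist']['s'])
for n in cs: print(n,cs[n]['t'])
a=cs['scene']['im'];b=cs['side']['im']
save('all',cv2.resize(np.vstack([a,b]),(480,600),interpolation=cv2.INTER_AREA)); save('scene',a)
save('sw',np.hstack([cv2.resize(b,(400,250),interpolation=cv2.INTER_AREA),cv2.resize(cs['wrist']['im'],(400,250),interpolation=cv2.INTER_AREA)]))
E
```

```text
{'time_s': 0.1, 'q': array([ 5.61312711e+01,  2.18373822e+01,  7.43803601e+01,  8.99726563e-05,
        8.38577694e+01, -1.23361745e+01]), 'qvel': array([-0.05695334, -0.06954451, -0.09998415, -0.02162985, -0.07068495,
       -0.01806028]), 'joint_efforts': array([ 3.97637312e-03, -4.49228132e+01, -2.31657475e+01, -2.23545917e-04,
        3.66209388e-03,  2.40273584e-05]), 'position': array([0.2017191 , 0.51138561, 0.23077145]), 'tool_rot': array([[-9.30209013e-01,  3.67029497e-01, -7.35767382e-04],
       [ 3.67030125e-01,  9.30208413e-01, -1.09342773e-03],
       [ 2.83096781e-04, -1.28716512e-03, -9.99999132e-01]]), 'ft_force': array([-0.18612739,  1.28974816,  0.54126489]), 'wrist_torque': array([ 0.00780658, -0.04988099,  0.02386959]), 'grip_width': 0.08566152556524076}
scene [ 1.06314514 -0.46513317  0.95169015]
side [ 0.14085341 -0.51529412  0.85416326]
wrist [0.13733003 0.53711048 0.3729535 ]
```

View pics/scene.png

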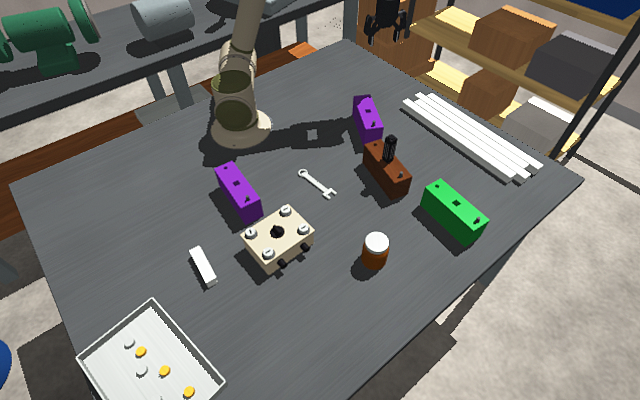

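View pics/sw.png

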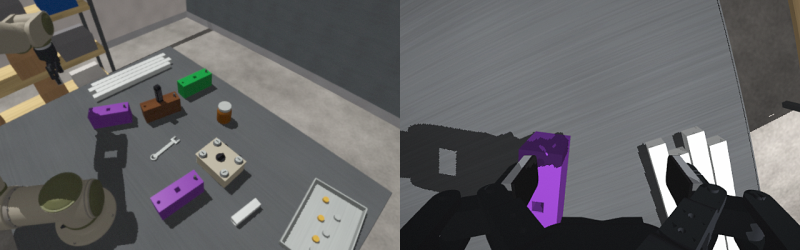

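The scene view shows the brown wooden stand at about (388,168) with the black driver handle at (390,148). Purple blocks at (368,118) and (238,190) and the green one at (455,210) are decoys: only the brown block is dark wood and holds a tool. The box is at (277,238), the jar at (376,250), the spanner at (317,183) and the offcut at (203,266). Next I'll measure these and enlarge.

Run:
```python
from h import *
import pickle
cs=pickle.load(open('c0.pkl','rb'))
crops=[]
for n in('scene','side'):
    c=cs[n];P=cloud(c);im=c['im'].astype(int);r,g,b=im[...,0],im[...,1],im[...,2]
    z=P[...,2]; ok=c['d']>0
    print(n)
    def rect(name,m,size):
        m=m.astype(np.uint8)
        k,l,st,ce=cv2.connectedComponentsWithStats(m); i=1+np.argmax(st[1:,4]); q=P[l==i]
        (cx,cy),(w,h),a=cv2.minAreaRect(q[:,:2].astype(np.float32)*1000)
        print(name,'c',cx,cy,'wh',w,h,'ang',a,'z',np.median(q[:,2]),len(q),'px',ce[i])
        return q
    near=(P[...,0]>.2)&(P[...,0]<.8)&(abs(P[...,1])<.6)&ok
    rect('stand',near&(abs(z-.085)<.006)&(r>1.5*b)&(r>1.25*g)&(r<150),0)
    rect('box',near&(abs(z-.07)<.006)&(r>g)&(r>1.1*b)&(r>130),0)
    q=P[near&(z>.10)&(z<.22)&(r<70)&(g<70)&(b<70)]
    print('driver',len(q),q.min(0),q.max(0),np.median(q,0)) if len(q) else 0
    t=q[q[:,2]>q[:,2].max()-.006]; print('top',t.mean(0),cv2.minAreaRect(t[:,:2].astype(np.float32)*1000))
im=cs['scene']['im']
A=cv2.resize(im[190:290,225:335],(440,400),interpolation=cv2.INTER_CUBIC);B=cv2.resize(im[120:220,350:440],(360,400),interpolation=cv2.INTER_CUBIC)
save('crop1',np.hstack([A,B]))
```

```text
scene
stand c 522.62646484375 237.57151794433594 wh 66.4677505493164 193.92478942871094 ang 76.53922271728516 z 0.08554396126774333 731 px [387.6374829  162.06429549]
box c 519.8867797851562 -189.28921508789062 wh 128.14218139648438 170.31614685058594 ang 1.597602367401123 z 0.0709642529199711 1677 px [277.01908169 233.65712582]
driver 268 [0.37651635 0.22030525 0.1005607 ] [0.53890654 0.3197496  0.185409  ] [0.53053433 0.2278133  0.14924837]
top [0.52499237 0.23607524 0.18195277] ((524.8408203125, 235.4375457763672), (21.491500854492188, 22.32391357421875), 11.059487342834473)
side
stand c 524.6317138671875 237.13055419921875 wh 67.3004150390625 190.00733947753906 ang 75.91039276123047 z 0.08446447685943193 820 px [254.48658537 162.90731707]
box c 522.2286376953125 -189.2501983642578 wh 126.87238311767578 170.6732940673828 ang 1.339871883392334 z 0.06950809243551859 2047 px [353.03908158 254.49535906]
driver 276 [0.50956412 0.21965522 0.10000868] [0.53894158 0.24891374 0.18361329] [0.51968239 0.22635455 0.14875207]
top [0.52378103 0.23408441 0.18041261] ((523.8384399414062, 233.5936279296875), (22.999746322631836, 24.209440231323242), 3.139991283416748)
```

View pics/crop1.png

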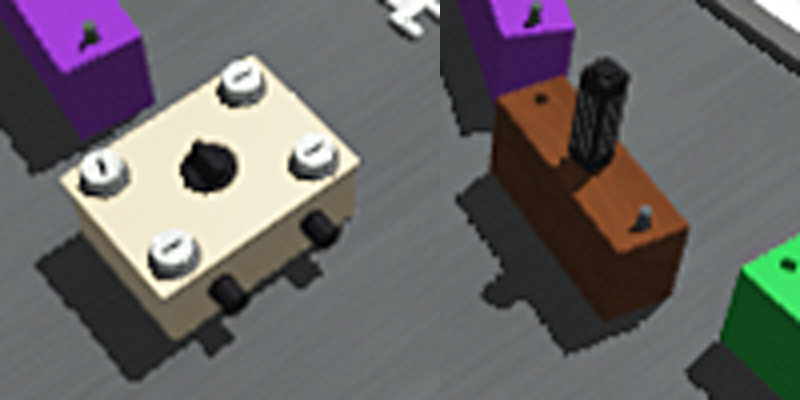

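```bash
python3 - <<'E'
from h import *
import pickle
cs=pickle.load(open('c0.pkl','rb'))
c=cs['scene']
for u,v in((103,173),(242,82),(314,157),(174,252)): print(onz(c,[(225+u/4,190+v/4)],.084))
w=cs['wrist']; print('opt axis',w['R'][:,2],'tcp px',proj(w,[w['s']['position']]))
E
python3 -m pendant '[[[43,-34,3],0,1],[[43,-34,3],0,1],[[43,-34,3],0,1],[[43,-34,3],0,1],[[43,-34,3],0,1],[[43,-34,3],0,1],[[43,-34,3],0,1],[[43,-34,3],0,1],[[43,-34,0],0,1],[[0,0,0],0,1],[[0,0,0],0,1]]' 40
```

```text
[[ 0.48591786 -0.25226935  0.084     ]]
[[ 0.48270921 -0.13255838  0.084     ]]
[[ 0.56725799 -0.13214721  0.084     ]]
[[ 0.56885026 -0.24977224  0.084     ]]
opt axis [ 0.24620887 -0.09798651 -0.96425092] tcp px [[322.32418233 260.16247618]]
time_s: 1.52
position: [0.5979, 0.1934, 0.2519]
tool_rot: [[-0.931, 0.365, -0.007], [0.365, 0.931, -0.002], [0.005, -0.005, -1.0]]
ft_force: [0.8, -0.0, 0.4]
grip_width: 0.0856
```

Run:
```python
from h import *
import pickle
c=grab('wrist'); pickle.dump(c,open('c1.pkl','wb'))
P=cloud(c); z=P[...,2]; ok=(c['d']>0)&(np.hypot(P[...,0]-.524,P[...,1]-.236)<.03)&(z>.174)&(z<.186)
q=P[ok]; print(len(q)); 
if len(q): print(q.mean(0),cv2.minAreaRect(q[:,:2].astype(np.float32)*1000), proj(c,[[.524,.236,.179]]))
save('w1',c['im'])
```

```text
2192
[0.52186095 0.23920736 0.1793743 ] ((521.818359375, 239.59226989746094), (28.71526336669922, 28.002958297729492), 87.44934844970703) [[344.4833488  74.8909909]]
```

View pics/w1.png

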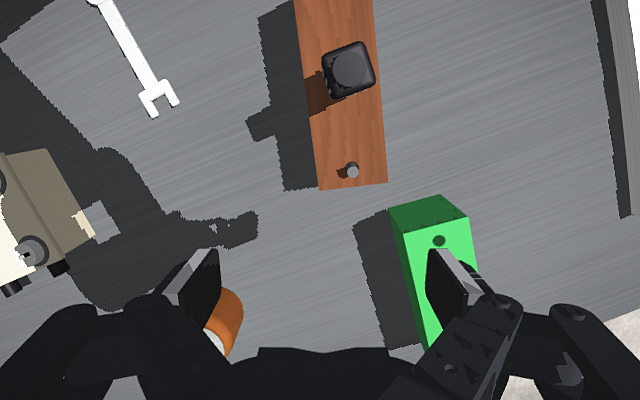

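The handle's top sits at wrist px (348,70), with yaw about -2.5° and centre (0.522, 0.239), so z 0.179 and 28 mm both match the description. Moving above it.

```bash
python3 -m pendant '[[[-38,23,0],0.165,1],[[-38,23,0],0.165,1],[[0,0,0],0,1],[[0,0,0],0,1]]'
```

```text
time_s: 2.08
position: [0.5168, 0.2433, 0.2524]
tool_rot: [[-1.0, 0.029, -0.005], [0.029, 1.0, -0.004], [0.005, -0.005, -1.0]]
ft_force: [0.2, 1.1, -0.1]
grip_width: 0.0855
```

```bash
python3 -m pendant '[[[5,-4,-20],-0.014,1],[[0,0,-30],0,1],[[0,0,0],0,1]]'
python3 - <<'E'
from h import *
c=grab('wrist');s=c['s'];print(s['position'],s['tool_rot'][:,1],s['ft_force'])
P=cloud(c); z=P[...,2]; ok=(c['d']>0)&(np.hypot(P[...,0]-.522,P[...,1]-.239)<.024)&(z>.174)&(z<.186)
q=P[ok]; print(len(q)); 
if len(q): print(q.mean(0),cv2.minAreaRect(q[:,:2].astype(np.float32)*1000))
E
```

```text
time_s: 2.45
position: [0.5234, 0.2388, 0.2017]
tool_rot: [[-0.999, 0.048, -0.003], [0.048, 0.999, -0.004], [0.003, -0.004, -1.0]]
ft_force: [0.1, -0.7, -0.2]
grip_width: 0.0852
[0.52339514 0.23875733 0.20172189] [ 0.04753289  0.99886052 -0.00427591] [ 0.11375194 -0.67826186 -0.23412458]
2656
[0.51984977 0.23959958 0.17932318] ((521.3983154296875, 239.3960723876953), (27.967029571533203, 27.5511531829834), 88.43394470214844)
```

```bash
python3 -m pendant '[[[-2,0,-40],0,1],[[0,0,-38],0,1],[[0,0,0],0,1],[[0,0,0],0,-1],[[0,0,0],0,-1],[[0,0,0],0,-1],[[0,0,0],0,-1],[[0,0,0],0,-1],[[0,0,0],0,-1],[[0,0,0],0,-1]]' 80
```

```text
time_s: 3.75
position: [0.5277, 0.2396, 0.1341]
tool_rot: [[-0.999, 0.05, 0.017], [0.05, 0.999, 0.0], [-0.017, 0.001, -1.0]]
ft_force: [-0.4, -0.1, -1.6]
grip_width: 0.0273
```

Run:
```python
from h import *
c=grab('side');s=c['s'];print(s['position'],s['q'],s['qvel'],s['joint_efforts'],s['wrist_torque'])
d=grab('scene'); w=grab('wrist')
A=cv2.resize(c['im'][110:210,190:310],(400,333),interpolation=cv2.INTER_CUBIC)
B=cv2.resize(d['im'][100:200,330:450],(400,333),interpolation=cv2.INTER_CUBIC)
W=cv2.resize(w['im'],(400,250),interpolation=cv2.INTER_AREA)
o=np.vstack([np.hstack([A,B]),np.hstack([W,W*0])]);save('g1',o)
```

```text
[0.52770877 0.23963903 0.13410079] [ 12.81714922  29.22677664  78.94396182  -0.21175722  70.87536013
 -74.25673075] [-0.04179238 -0.00395905 -0.0130281  -0.11327242 -0.00856521 -0.03057774] [ 3.21024132e-02 -4.96480465e+01 -2.09191167e+01 -4.08240681e-03
 -4.42027871e-02 -3.03505112e-05] [-0.01052321 -0.01340843  0.03033467]
```

View pics/g1.png

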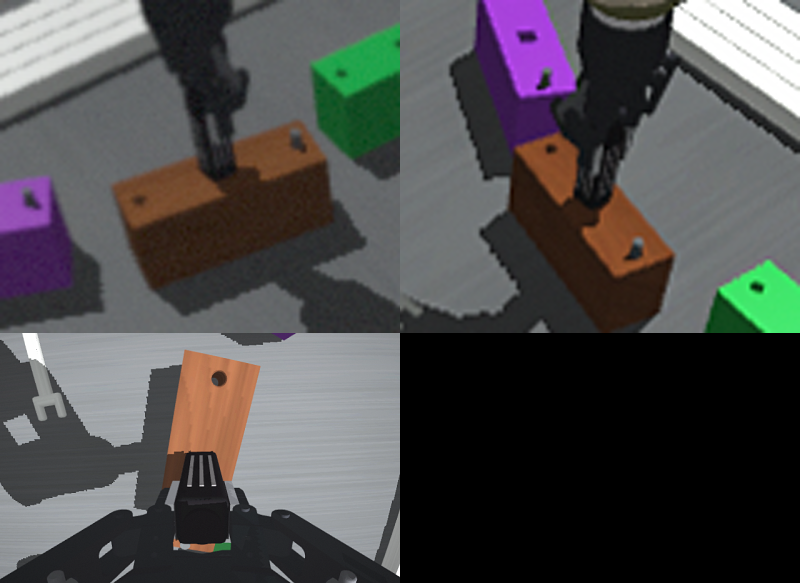

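```bash
python3 -m pendant '[[[0,0,0],0,0],[[0,0,0],0,0],[[0,0,0],0,0]]'; python3 -m pendant '[[[-6,0,-12],0,0],[[0,0,0],0,0]]'
```

```text
time_s: 4.28
position: [0.528, 0.2397, 0.1345]
tool_rot: [[-0.999, 0.05, 0.018], [0.05, 0.999, 0.001], [-0.018, 0.001, -1.0]]
ft_force: [-0.3, 0.6, 0.7]
grip_width: 0.0429
time_s: 4.53
position: [0.5213, 0.2397, 0.1215]
tool_rot: [[-0.999, 0.05, 0.017], [0.05, 0.999, 0.0], [-0.017, 0.001, -1.0]]
ft_force: [0.5, -0.1, -0.0]
grip_width: 0.0428
```

```bash
python3 -m pendant '[[[0,0,0],0,-0.2],[[0,0,0],0,-0.4],[[0,0,0],0,-0.6],[[0,0,0],0,-1],[[0,0,0],0,-1]]' 80
```

```text
time_s: 5.15
position: [0.5213, 0.2397, 0.1215]
tool_rot: [[-0.999, 0.05, 0.017], [0.05, 0.999, 0.0], [-0.017, 0.001, -1.0]]
ft_force: [0.1, 0.6, -0.6]
grip_width: 0.0273
```

```bash
python3 -m pendant '[[[0,0,15],0,-1],[[0,0,30],0,-1],[[0,0,40],0,-1],[[0,0,40],0,-1],[[0,0,0],0,-1],[[0,0,0],0,-1]]'
python3 - <<'E'
from h import *
import pickle
c=grab('side');d=grab('scene');w=grab('wrist');s=w['s'];print(s['position'],s['tool_rot'],s['ft_force'])
pickle.dump((c,d,w),open('c2.pkl','wb'))
tip=s['position']-[0,0,.115]; print(proj(c,[tip]),proj(d,[tip]),proj(w,[tip]))
def cr(c,k,p):
    u,v=proj(c,[p])[0].astype(int); return cv2.resize(c['im'][max(v-k,0):v+k,max(u-k,0):u+k],(380,380),interpolation=cv2.INTER_CUBIC)
m=tip+[0,0,.03]
save('lift',np.hstack([cr(c,25,m),cr(d,25,m)]))
E
```

```text
time_s: 5.9
position: [0.5202, 0.2394, 0.2533]
tool_rot: [[-0.999, 0.05, 0.018], [0.05, 0.999, 0.001], [-0.018, 0.001, -1.0]]
ft_force: [-0.2, -0.0, -2.8]
grip_width: 0.0272
[0.52037016 0.23946184 0.25312038] [[-9.98602295e-01  4.98615145e-02  1.75295527e-02]
 [ 4.98788321e-02  9.98755124e-01  5.51818393e-04]
 [-1.74802161e-02  1.42540073e-03 -9.99846193e-01]] [ 0.56797143  0.23895437 -1.78661031]
[[251.02622792 148.51966821]] [[389.01163195 146.57242801]] [[321.30125344 190.67049293]]
```

View pics/lift.png

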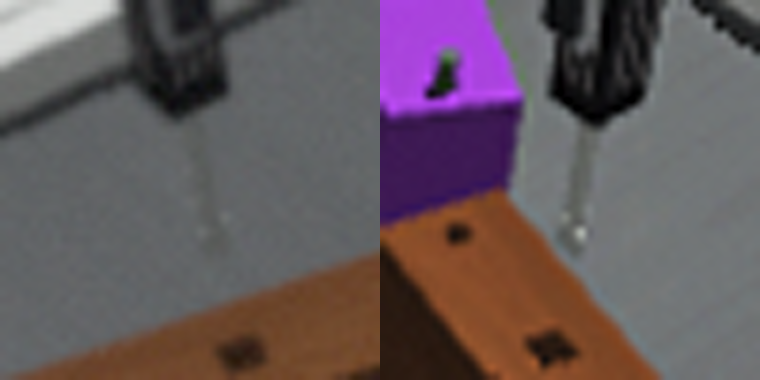

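Run:
```python
from h import *
import pickle
c,d,w=pickle.load(open('c2.pkl','rb'))
# silhouette from depth: side & scene
tip=w['s']['position']-[0,0,.115]
for n,k in(('side',c),('scene',d)):
    P=cloud(k); ok=(k['d']>0)&(np.hypot(P[...,0]-tip[0],P[...,1]-tip[1])<.03)&(P[...,2]>.12)
    f=k['K'][0,0]; 
    for v in range(400):
        if ok[v].sum() and P[v][ok[v]][:,2].mean()<.215:
            u=np.where(ok[v])[0]; print(n,v,u.min(),u.max(),'mm/px %.2f'%(k['d'][v,u].mean()/f*1000),'z %.3f'%P[v,u,2].mean(), P[v,u,:2].mean(0).round(4))
u,v=proj(w,[tip])[0].astype(int)
save('wt',cv2.resize(w['im'][v-80:v+80,u-80:u+80],(480,480),interpolation=cv2.INTER_CUBIC))
```

```text
side 130 246 249 mm/px 2.81 z 0.210 [0.5196 0.2358]
side 131 248 249 mm/px 2.82 z 0.204 [0.5225 0.2367]
side 132 248 250 mm/px 2.84 z 0.200 [0.5238 0.2376]
side 133 248 250 mm/px 2.83 z 0.198 [0.522  0.2352]
side 134 248 250 mm/px 2.85 z 0.193 [0.5223 0.2372]
side 135 248 250 mm/px 2.85 z 0.190 [0.5214 0.2367]
side 136 249 250 mm/px 2.86 z 0.187 [0.522  0.2359]
side 137 249 251 mm/px 2.87 z 0.182 [0.5231 0.2364]
side 138 249 251 mm/px 2.88 z 0.178 [0.5229 0.2373]
side 139 249 251 mm/px 2.88 z 0.176 [0.5219 0.2365]
side 140 249 251 mm/px 2.89 z 0.172 [0.5215 0.2369]
side 141 250 252 mm/px 2.91 z 0.166 [0.5244 0.2377]
side 142 250 252 mm/px 2.91 z 0.163 [0.5234 0.237 ]
side 143 250 252 mm/px 2.92 z 0.160 [0.5223 0.2362]
side 144 250 253 mm/px 2.93 z 0.155 [0.5238 0.2372]
side 145 250 253 mm/px 2.94 z 0.150 [0.5239 0.2388]
side 146 250 253 mm/px 2.95 z 0.147 [0.523  0.2384]
side 147 250 253 mm/px 2.96 z 0.143 [0.5227 0.2391]
side 148 250 252 mm/px 2.96 z 0.141 [0.5204 0.2389]
scene 130 391 393 mm/px 2.94 z 0.210 [0.5241 0.2344]
scene 131 391 393 mm/px 2.95 z 0.204 [0.5231 0.2366]
scene 132 391 393 mm/px 2.96 z 0.201 [0.5239 0.2365]
scene 133 391 393 mm/px 2.97 z 0.195 [0.523  0.2385]
scene 134 391 392 mm/px 2.98 z 0.191 [0.5225 0.2377]
scene 135 391 392 mm/px 2.97 z 0.191 [0.5251 0.2351]
scene 136 390 392 mm/px 3.00 z 0.182 [0.5214 0.2385]
scene 137 390 392 mm/px 3.00 z 0.180 [0.5225 0.2379]
scene 138 390 392 mm/px 3.01 z 0.177 [0.5239 0.2369]
scene 139 390 392 mm/px 3.01 z 0.173 [0.5241 0.2375]
scene 140 390 391 mm/px 3.02 z 0.169 [0.5234 0.2369]
scene 141 389 391 mm/px 3.03 z 0.164 [0.5222 0.2369]
scene 142 389 391 mm/px 3.04 z 0.161 [0.5233 0.2365]
scene 143 389 391 mm/px 3.04 z 0.158 [0.5243 0.2361]
scene 144 388 391 mm/px 3.07 z 0.149 [0.5207 0.2392]
scene 145 388 391 mm/px 3.07 z 0.147 [0.5226 0.2376]
scene 146 389 391 mm/px 3.07 z 0.144 [0.5244 0.2385]
scene 147 390 391 mm/px 3.08 z 0.141 [0.5265 0.2392]
```

View pics/wt.png

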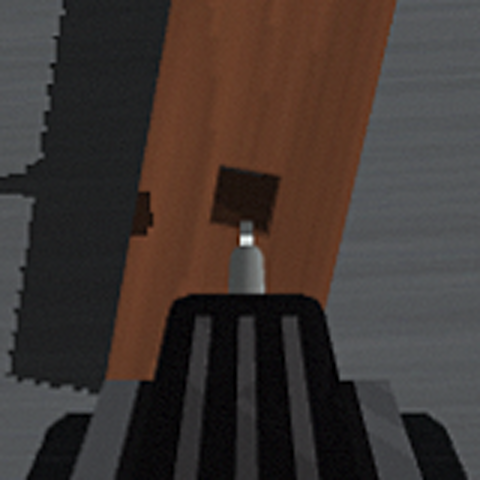

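The wrist view settles it: at (246,235) the blade looks narrow along the jaw axis, so the blade's width runs along tool x (yaw -2.9°). The open slot should be near -16.5°, so I turn by about -0.24 rad and move over to the box.

```bash
python3 -m pendant '[[[0,-20,0],0,-1],[[0,-40,0],0,-1],[[0,-50,0],-0.08,-1],[[-1,-52,0],-0.08,-1],[[-1,-52,0],-0.08,-1],[[-1,-52,0],0,-1],[[-1,-52,0],0,-1],[[-1,-52,0],0,-1],[[-1,-50,0],0,-1],[[-1,-45,0],0,-1],[[0,-30,0],0,-1],[[0,-5,0],0,-1]]'
python3 -m pendant '[[[0,0,0],0,-1],[[0,0,0],0,-1]]'
python3 - <<'E'
from h import *
import pickle
c=grab('wrist');s=c['s'];pickle.dump(c,open('c3.pkl','wb'));print(s['ft_force'])
tip=s['position']-[0,0,.1145]
print(proj(c,[tip,[.484,-.252,.084]]))
u,v=proj(c,[[.49,-.253,.1]])[0].astype(int); print(u,v)
v0,u0=max(v-110,0),max(u-110,0)
save('slot',cv2.resize(c['im'][v0:v0+220,u0:u0+220],(600,600),interpolation=cv2.INTER_CUBIC)); print(u0,v0)
E
```

```text
time_s: 7.55
position: [0.5031, -0.2855, 0.245]
tool_rot: [[-0.954, 0.298, 0.002], [0.298, 0.954, -0.001], [-0.002, -0.0, -1.0]]
ft_force: [0.8, -0.1, -2.0]
grip_width: 0.0269
time_s: 7.8
position: [0.5024, -0.2847, 0.2445]
tool_rot: [[-0.955, 0.298, 0.001], [0.298, 0.955, 0.0], [-0.001, 0.001, -1.0]]
ft_force: [0.3, -0.1, -2.8]
grip_width: 0.0269
[ 0.25189636 -0.14714601 -2.75148623]
[[322.13066327 193.43812551]
 [351.61012028 149.47633101]]
354 159
244 49
```

View pics/slot.png

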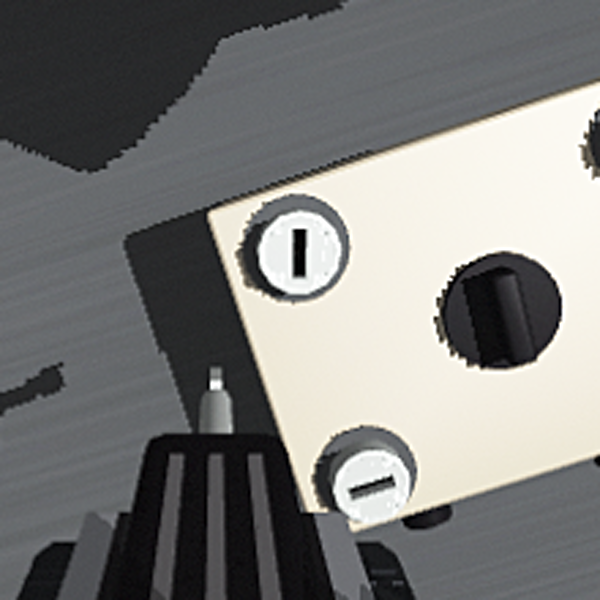

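Run:
```python
from h import *
import pickle
c=pickle.load(open('c3.pkl','rb'));s=c['s'];s0=244+np.array([299])*.3667
def px(u,v): return (244+u*220/600-.3,49+v*220/600-.3)
g=c['im'].sum(2).astype(int)
u,v=px(299,253); u,v=int(round(u)),int(round(v))
sub=(g[v-12:v+13,u-7:u+8]<330).astype(np.uint8)
k,l,st,ce=cv2.connectedComponentsWithStats(sub)
i=l[12,7] if l[12,7] else 1+np.argmax(st[1:,4])
yy,xx=np.where(l==i); pts=np.c_[xx+u-7,yy+v-12].astype(float)
W=onz(c,pts,.084)[:,:2]; print(len(W),st[i])
r=cv2.minAreaRect((W*1000).astype(np.float32)); print('slot rect',r)
W0=W.mean(0);e=np.linalg.svd(W-W0)[2][0]; print('pca',W0,np.degrees(np.arctan2(e[1],e[0])))
R=s['tool_rot'];print('tool x ang',np.degrees(np.arctan2(R[1,0],R[0,0])),s['position'])
t=s['position']-[0,0,.1145]+R[:,0]*.006
print('pred blade end px',proj(c,[t]),'seen',px(215,368), 'seen as world at tip z',onz(c,[px(215,368)],t[2]),t)
P=cloud(c)
m=(abs(P[...,2]-.07)<.004)&(c['im'][...,0]>170)&(P[...,1]<0)
print('cover z',np.median(P[m][:,2])); hd=(np.hypot(P[...,0]-W0[0],P[...,1]-W0[1])<.012)&(g>500);q=P[hd];print('head z',np.median(q[:,2]),'head c',cv2.minEnclosingCircle((q[:,:2]*1000).astype(np.float32)))
# blade px: shaft x col check
print(g[178:200,316:330]//3)
```

```text
72 [ 6  4  4 18 72]
slot rect ((477.8466796875, -248.49990844726562), (2.6256020069122314, 14.801575660705566), 73.8785400390625)
pca [ 0.47781875 -0.24849873] -16.01969707784957
tool x ang 162.65223542188374 [ 0.50244401 -0.2847238   0.24446304]
pred blade end px [[322.13035791 185.82873757]] seen (322.5333333333333, 183.63333333333333) seen as world at tip z [[ 0.49516803 -0.28213001  0.12995711]] [ 0.49671694 -0.28293478  0.12995711]
cover z 0.0695906137521953
head z 0.0836393493968067 head c ((477.87359619140625, -248.57350158691406), 11.979485511779785)
[[ 39  38  40  40  38  35  38  37  41  43  41  41  43  41]
 [ 39  39  39  40  40  42  43  42  42  43  40  39  40  42]
 [ 39  38  40  41  42  39  43  39  40  39  38  41  41  37]
 [ 43  42  44  42  39  39  42  40  39  39  39  38  39  39]
 [ 41  41  38  41  38  34  33  29  33  36  37  38  40  37]
 [ 40  37  41  39  36  61  63  61  65  44  33  40  39  40]
 [ 40  40  42  38  29 108 118 115 122  62  34  37  40  38]
 [ 39  38  39  37  23 120 133 130 137  68  31  39  38  37]
 [ 40  39  38  35  27 115 129 125 132  63  29  39  40  41]
 [ 40  40  37  35  22 107 116 113 124  61  32  39  42  43]
 [ 40  41  38  36  17 172 187 183 196  90  29  39  41  41]
 [ 40  39  41  36  12 252 255 253 255 142  27  38  40  38]
 [ 42  41  40  36  13 248 249 244 255 127  19  34  40  41]
 [ 43  41  39  36  25 215 210 203 217 119  41  35  36  37]
 [ 43  39  40  57  62  85 104 122 138 140 121  65  35  38]
 [ 39  36  50  85  87  99 115 130 145 156 174 110  39  33]
 [ 40  38  75  84  87 102 119 134 146 153 167 147  72  33]
 [ 39  48  84  87  85 101 118 135 144 151 161 184 115  43]
 [ 37  54  85  88  84 102 118 133 143 153 161 175 129  53]
 [ 35  59  85  84  84 102 118 130 144 150 157 177 127  51]
 [ 36  68  87  85  85 103 118 132 145 151 160 174 126  53]
 [ 34  67  86  84  87  99 117 130 145 152 158 174 125  52]]
```

```bash
python3 -m pendant '[[[1,14,0],0.023,-1],[[0,14,0],0,-1],[[0,0,-15],0,-1],[[0,0,-15],0,-1],[[0,0,-6],0,-1],[[0,0,0],0,-1]]'
cat > ms.py <<'E'
from h import *
import sys
c=grab('wrist');s=c['s'];R=s['tool_rot'];p=s['position'];print('tcp',p,'F',s['ft_force'])
tx=R[:,0];g=c['im'].sum(2).astype(int)
pr=proj(c,[[.4778,-.2485,.084]])[0]; t=p-[0,0,.1145]+tx*.006; tp=proj(c,[t])[0]
print('pred slot',pr,'blade end',tp)
u,v=pr.round().astype(int)
sub=(g[v-20:v+21,u-14:u+15]<330).astype(np.uint8)
k,l,st,ce=cv2.connectedComponentsWithStats(sub)
i=l[20,14] or 1+np.argmax(st[1:,4]); print(st[i])
yy,xx=np.where(l==i); W=onz(c,np.c_[xx+u-14,yy+v-20],.084)[:,:2]
W0=W.mean(0);e=np.linalg.svd(W-W0)[2][0]
print('slot',W0,np.degrees(np.arctan2(e[1],e[0])),cv2.minAreaRect((W*1000).astype(np.float32)),'toolx',np.degrees(np.arctan2(tx[1],tx[0])))
u,v=tp.round().astype(int); print(u-8,v-12); print(g[v-12:v+12,u-8:u+10]//3)
u,v=pr.round().astype(int)
if len(sys.argv)>1: save(sys.argv[1],cv2.resize(c['im'][max(v-60,0):v+60,u-80:u+80],(640,480),interpolation=cv2.INTER_CUBIC))
E
python3 ms.py ms1
```

```text
time_s: 8.6
position: [0.5043, -0.2486, 0.2093]
tool_rot: [[-0.963, 0.268, 0.003], [0.268, 0.963, -0.0], [-0.003, 0.001, -1.0]]
ft_force: [1.3, 0.2, -2.8]
grip_width: 0.0275
tcp [ 0.50429003 -0.24864486  0.20932633] F [ 1.27602172  0.20131585 -2.7950841 ]
pred slot [313.08770521 157.68364064] blade end [322.04815363 185.48910167]
[12 10  6 20 98]
slot [ 0.47738117 -0.2484019 ] -15.911626709552184 ((477.78350830078125, -248.17689514160156), (3.855503797531128, 14.902358055114746), 73.97250366210938) toolx 164.44000752993648
314 173
[[237 239 241 235 223 171  95  89  92  89 120 123 196 242 242 238 236 235]
 [184 186 191 168 107  90  95  95 121 122 200 212 240 240 236 236 236 236]
 [ 83  87  89  88  89 105 123 143 201 210 240 244 238 235 234 236 235 235]
 [126 127 127 142 165 186 209 229 242 242 238 236 236 235 236 236 235 235]
 [213 211 209 228 243 246 243 239 237 235 234 235 235 234 235 235 236 235]
 [240 240 239 240 237 236 234 234 235 235 234 234 235 234 235 235 236 236]
 [234 233 235 235 233 232 234 234 234 234 234 234 235 235 235 235 235 235]
 [233 233 233 232 233 232 234 233 234 
[... 537 characters left out ...]
238 234 234 235 235 235]
 [232 231 232 233 233 234 238 197 178 177 174 233 236 234 233 234 234 235]
 [231 232 232 233 232 234 235 245 249 250 247 240 235 232 234 234 235 235]
 [231 232 233 232 232 234 238 244 243 240 240 239 236 235 235 235 234 235]
 [231 231 232 234 236 234 233 229 205 201 203 225 234 237 234 235 234 234]
 [231 231 233 235 238 197 151  97  97 119 130 156 198 231 236 235 235 235]
 [231 231 233 241 211 103  67  91 113 131 140 146 147 205 234 237 234 235]
 [231 231 235 241 153  78  79 101 117 134 144 152 154 172 229 237 235 235]
 [230 232 239 215 113  72  82  98 116 133 143 151 155 160 211 235 236 234]
 [231 233 240 194 102  78  84 101 119 133 147 152 156 162 198 233 236 235]]
```

View pics/ms1.png

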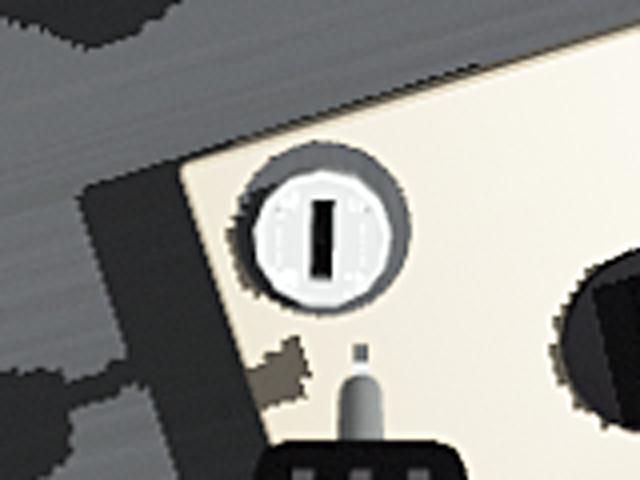

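Run:
```python
from h import *
c=grab('wrist');s=c['s'];R=s['tool_rot'];p=s['position']
tx=R[:,0]
for z in(p[2]-.1145,p[2]-.1165):
  b=onz(c,[(322.68,183.65)],z)[0]-tx*.006; print('blade c',b,'vs tcp',b-p)
  for S in([.4774,-.2484],[.4778,-.2482]):
    d=np.array(S)-b[:2]; print('delta',d*1000,'in tool x,y',d@tx[:2]*1000,d@R[:2,1]*1000)
```

```text
blade c [ 0.50317813 -0.24794149  0.09515738] vs tcp [-0.00120764  0.00082025 -0.11447753]
delta [-25.77812528  -0.45851138] in tool x,y 24.709777368912697 -7.357961575068758
delta [-25.37812528  -0.25851138] in tool x,y 24.37810600460804 -7.05797465003986
blade c [ 0.50364823 -0.24807072  0.09315738] vs tcp [-0.00073754  0.00069102 -0.11647753]
delta [-26.24822514  -0.32928362] in tool x,y 25.197309598358938 -7.359599518827908
delta [-25.84822514  -0.12928362] in tool x,y 24.86563823405428 -7.0596125937990095
```

```bash
python3 -m pendant '[[[-13,0,0],-0.004,-1],[[-12.7,-0.4,-4],-0.003,-1],[[0,0,0],0,-1],[[0,0,0],0,-1]]'; python3 ms.py ms2
```

```text
time_s: 9.2
position: [0.477, -0.2498, 0.2074]
tool_rot: [[-0.961, 0.276, 0.006], [0.276, 0.961, -0.003], [-0.007, -0.001, -1.0]]
ft_force: [0.3, -0.2, -2.1]
grip_width: 0.027
tcp [ 0.47697183 -0.24984313  0.20739422] F [ 0.3173536  -0.18079432 -2.07970715]
pred slot [324.27744396 190.15427365] blade end [322.33454285 184.99380356]
[  0  15  29  26 285]
slot [ 0.48374039 -0.25519214] 17.131637154435847 ((483.6548767089844, -250.39501953125), (22.49648666381836, 20.699060440063477), 73.98820495605469) toolx 163.95175577734307
314 173
[[113 106  90  90  92  95  97 101 108 132 176 166 137 133 139 144 154 159]
 [ 96  85  85  78 101 141 161 183 207 232 254 249 235 225 227 191 156 150]
 [ 78  79 128 177 209 243 249 255 255 255 255 255 255 255 255 254 241 238]
 [ 77 124 229 255 255 254 255 251 248 244 236 235 243 248 251 255 255 255]
 [143 232 254 255 247 241 249 243 239 239 227 224 235 236 237 239 255 255]
 [255 255 252 239 238 239 240 240 241 242 243 242 242 241 240 239 238 242]
 [255 255 250 240 239 239 241 243 247 250 251 250 249 246 242 240 239 236]
 [255 248 243 251 244 240 242 243 23
[... 539 characters left out ...]
  0 187 250 244 240 240]
 [103 103 103 100  97  76 248 211 182 189 206  81   0 185 249 243 240 240]
 [103 104 103 104 101  81 251 255 252 255 255 141   0 184 249 243 241 240]
 [103 103 106 101 102  89 217 255 248 248 255 127   0 181 248 243 239 240]
 [107 103 102 104 101  95  82 218 216 210 229 111   0 185 247 243 240 240]
 [103 105 102 104 103  95  86  90 106 123 145 136  93 197 246 242 240 239]
 [103 106 102 101 117  93  85  99 119 137 148 158 165 190 242 243 240 238]
 [103 103 106 101 126  98  87 103 120 137 151 155 165 179 238 243 240 239]
 [103 105 105 100  93  87  87 102 120 138 149 158 162 165 218 241 240 239]
 [101 102 102  97  87  88  88 103 120 139 149 157 163 164 204 241 241 239]]
```

View pics/ms2.png

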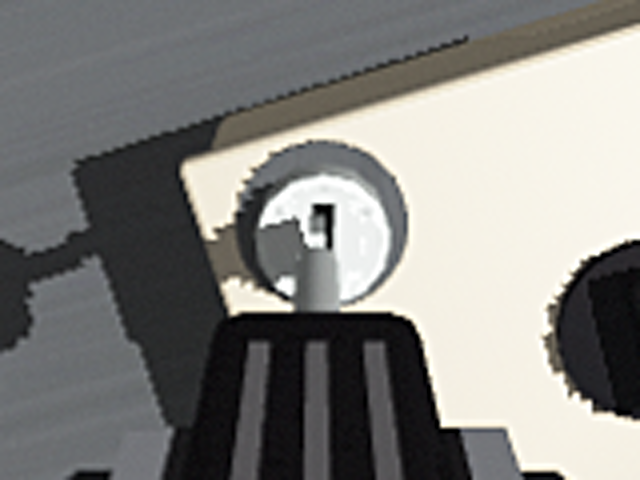

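Run:
```python
from h import *
c=grab('wrist');s=c['s'];R=s['tool_rot'];p=s['position'];tx=R[:2,0];ty=R[:2,1]
S=onz(c,[(324.4,180.5)],.084)[0][:2]; B=onz(c,[(322.9,183.5)],p[2]-.1145)[0][:2]
d=S-B; print('slot end-blade end: tool x (want 2mm)',d@tx*1000,'tool y',d@ty*1000, 'slot c',S-.008*tx,'blade c',B-.006*tx,'f',c['K'][0,0])
mv=tx*(d@tx-.002)+ty*(d@ty); print(mv*1000)
```

```text
slot end-blade end: tool x (want 2mm) 0.25305617394230484 tool y 1.1735567186946798 slot c [ 0.47795248 -0.24840889] blade c [ 0.47594935 -0.24905415] f 347.1279363007851
[2.00314911 0.64524665]
```

```bash
python3 -m pendant '[[[2.1,0.6,0],0,-1],[[0,0,-3],0,-1],[[0,0,-3],0,-1],[[0,0,0],0,-1]]'
python3 - <<'E'
from h import *
c=grab('wrist');s=c['s'];R=s['tool_rot'];p=s['position'];print(p,s['ft_force'])
g=c['im'].sum(2)//3
print(g[176:194,317:332])
E
```

```text
time_s: 9.8
position: [0.4798, -0.249, 0.2005]
tool_rot: [[-0.961, 0.276, 0.006], [0.275, 0.961, -0.002], [-0.006, -0.001, -1.0]]
ft_force: [0.4, -0.5, -2.7]
grip_width: 0.0272
[ 0.47981097 -0.24900577  0.20051806] [ 0.41160307 -0.45892577 -2.65053214]
[[248 242 238 238 239 228 236 238 237 237 237 249 255 254 255]
 [238 239 241 240 241 241 241 241 240 240 239 239 236 239 248]
 [239 241 244 248 251 251 251 250 246 242 240 239 239 239 240]
 [239 245 240 234 241 242 245 238 235 244 241 239 245 243 251]
 [240 250 182  29   0   0   0   0  89 243 244 239 252 243 255]
 [241 253 189  49   0   5   0   0 112 248 245 239 248 246 239]
 [242 254 193  55   0   0   3   0 133 249 245 239 239 249 243]
 [247 255 196  55  38  49  46  31 129 247 244 240 239 238 239]
 [241 246 166  42  98 117 113 103 133 245 245 240 239 240 239]
 [140  87  56  11 118 139 132 125 136 243 244 239 239 239 239]
 [ 93 104  72  12 103 130 126 116 149 243 243 240 239 239 239]
 [103 111  72  14  65 110 114 107 179 242 242 239 240 240 239]
 [103 111  66   5 164 191 189 183 187 240 242 239 239 239 239]
 [108 111  55   0 255 255 255 254 211 237 242 240 239 239 240]
 [105 110  47   0 255 255 245 247 205 237 242 240 239 240 238]
 [103 112  53   0 224 219 208 211 191 237 243 241 240 239 239]
 [104 108  72  51  86 109 124 139 161 208 240 242 240 239 239]
 [105 102  91  91 103 119 135 145 149 155 212 242 242 240 239]]
```

```bash
python3 -m pendant '[[[-0.1,-0.4,0],0,-1],[[0,0,-2],0,-1],[[0,0,-2],0,-1],[[0,0,-1],0,-1],[[0,0,0],0,-1]]';python3 -m pendant '[[[0,0,-2],0,-1],[[0,0,0],0,-1]]'
```

```text
time_s: 10.48
position: [0.4797, -0.2495, 0.1954]
tool_rot: [[-0.961, 0.276, 0.006], [0.276, 0.961, -0.003], [-0.006, -0.001, -1.0]]
ft_force: [1.2, 0.0, -1.9]
grip_width: 0.0274
time_s: 10.72
position: [0.4797, -0.2495, 0.1933]
tool_rot: [[-0.961, 0.276, 0.006], [0.276, 0.961, -0.003], [-0.006, -0.001, -1.0]]
ft_force: [-0.4, -0.2, -2.1]
grip_width: 0.0274
```

```bash
python3 -m pendant '[[[0,0,-1],0,-1],[[0,0,-1.5],0,-1],[[0,0,0],0,-1]]';python3 -m pendant '[[[0,0,-1],0,-1],[[0,0,0],0,-1]]'
```

```text
time_s: 11.1
position: [0.4799, -0.2496, 0.1914]
tool_rot: [[-0.961, 0.276, 0.007], [0.276, 0.961, -0.003], [-0.007, -0.001, -1.0]]
ft_force: [-0.1, 1.1, 1.7]
grip_width: 0.0273
time_s: 11.35
position: [0.4799, -0.2496, 0.1911]
tool_rot: [[-0.961, 0.276, 0.007], [0.276, 0.961, -0.004], [-0.008, -0.002, -1.0]]
ft_force: [-1.2, 1.8, 3.4]
grip_width: 0.0271
```

```bash
python3 -m pendant '[[[0,0,-2],0,-1],[[0,0,-2],0,-1]]';python3 -m pendant '[[[0,0,-2],0,-1],[[0,0,-2],0,-1]]'
```

```text
time_s: 11.6
position: [0.48, -0.2496, 0.1882]
tool_rot: [[-0.961, 0.275, 0.008], [0.275, 0.961, -0.005], [-0.009, -0.002, -1.0]]
ft_force: [-2.3, 2.6, 11.4]
grip_width: 0.0274
time_s: 11.85
position: [0.4801, -0.2496, 0.1865]
tool_rot: [[-0.961, 0.275, 0.01], [0.275, 0.961, -0.006], [-0.011, -0.003, -1.0]]
ft_force: [-4.5, 3.1, 15.5]
grip_width: 0.0273
```

```bash
python3 -m pendant '[[[-0.3,0.1,0],-0.1,-1],[[-0.3,0,0],-0.12,-1]]'
```

```text
time_s: 12.1
position: [0.4803, -0.2494, 0.1889]
tool_rot: [[-0.875, 0.484, 0.012], [0.483, 0.875, -0.01], [-0.016, -0.003, -1.0]]
ft_force: [-0.2, 2.9, 9.6]
grip_width: 0.0272
```

```bash
python3 -m pendant '[[[0,0,-2],0,-1],[[0,0,-2],0,-1]]';python3 -m pendant '[[[-0.3,0,-1.2],-0.1,-1],[[-0.3,0,-1.2],-0.1,-1]]'
```

```text
time_s: 12.35
position: [0.4804, -0.2492, 0.1871]
tool_rot: [[-0.875, 0.484, 0.014], [0.484, 0.875, -0.012], [-0.018, -0.003, -1.0]]
ft_force: [-3.4, 2.2, 14.0]
grip_width: 0.0271
time_s: 12.6
position: [0.4802, -0.2491, 0.1872]
tool_rot: [[-0.758, 0.652, 0.014], [0.652, 0.758, -0.016], [-0.021, -0.003, -1.0]]
ft_force: [-2.9, 3.0, 13.3]
grip_width: 0.0273
```

```bash
python3 -m pendant '[[[-0.4,-0.1,-1.3],-0.12,-1],[[-0.4,-0.1,-1.3],-0.12,-1],[[-0.3,-0.1,-1.3],-0.12,-1]]'
python3 - <<'E'
from h import *
s=env.observe();print(s['wrist_torque'],s['ft_force'],s['q'])
d=grab('side');w=grab('wrist');u,v=proj(w,[[.478,-.2485,.084]])[0].astype(int)
save('t1',cv2.resize(w['im'][v-60:v+60,u-80:u+80],(640,480),interpolation=cv2.INTER_CUBIC))
E
```

```text
time_s: 12.98
position: [0.4799, -0.2489, 0.1872]
tool_rot: [[-0.469, 0.883, 0.012], [0.883, 0.47, -0.022], [-0.025, 0.0, -1.0]]
ft_force: [-2.5, 4.0, 13.4]
grip_width: 0.027
[0.93852463 0.7158385  0.08365882] [-2.48605847  3.96943283 13.41113549] [-39.69760573  22.44139799  81.03479306  -0.56310379  75.17696204
 -67.571636  ]
```

View pics/t1.png

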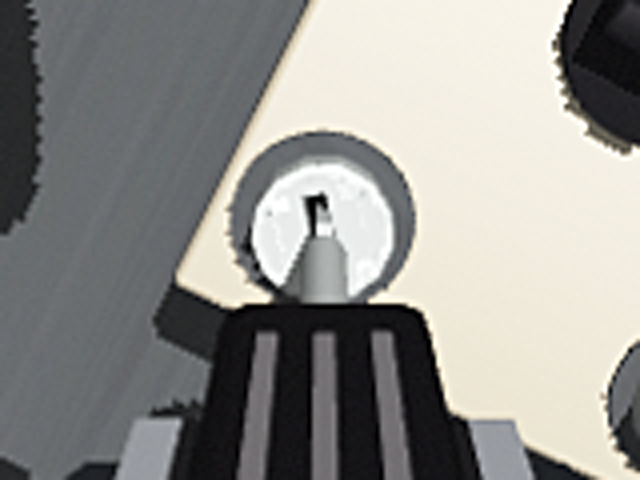

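```bash
python3 -m pendant '[[[-0.3,-0.2,-1.3],-0.12,-1],[[-0.3,-0.2,-1.3],-0.12,-1],[[-0.3,-0.2,-1.3],-0.12,-1]]'; python3 -m pendant '[[[-0.3,-0.2,-1.3],-0.12,-1],[[-0.2,-0.2,-1.3],-0.08,-1]]';python3 - <<'E'
from h import *
s=env.observe();print(s['wrist_torque'],s['ft_force'],np.degrees(np.arctan2(s['tool_rot'][1,0],s['tool_rot'][0,0])))
E
```

```text
time_s: 13.45
position: [0.4798, -0.2487, 0.1872]
tool_rot: [[-0.12, 0.993, 0.008], [0.992, 0.12, -0.027], [-0.028, 0.004, -1.0]]
ft_force: [-2.9, 4.3, 15.2]
grip_width: 0.0273
time_s: 13.7
position: [0.4798, -0.2485, 0.1871]
tool_rot: [[0.087, 0.996, 0.005], [0.996, -0.086, -0.029], [-0.028, 0.007, -1.0]]
ft_force: [-3.2, 4.1, 12.6]
grip_width: 0.0275
[1.0121264  0.8646989  0.04431653] [-3.15749084  4.14777191 12.5974661 ] 85.0339023115503
```

```bash
python3 -m pendant '[[[-0.2,-0.2,-1.4],-0.06,-1],[[0,0,-1.2],-0.02,-1]]';python3 - <<'E'
from h import *
c=grab('wrist');s=c['s'];print(s['wrist_torque'],s['ft_force'],np.degrees(np.arctan2(s['tool_rot'][1,0],s['tool_rot'][0,0])))
u,v=proj(c,[[.478,-.2485,.079]])[0].astype(int)
save('t2',cv2.resize(c['im'][v-60:v+60,u-80:u+80],(640,480),interpolation=cv2.INTER_CUBIC))
E
```

```text
time_s: 13.95
position: [0.4797, -0.2483, 0.1871]
tool_rot: [[0.169, 0.986, 0.005], [0.985, -0.168, -0.03], [-0.029, 0.01, -1.0]]
ft_force: [-3.4, 3.3, 12.4]
grip_width: 0.0269
[0.81125054 1.14956624 0.03946606] [-3.38369877  3.27375733 12.39434205] 80.28329484743851
```

View pics/t2.png

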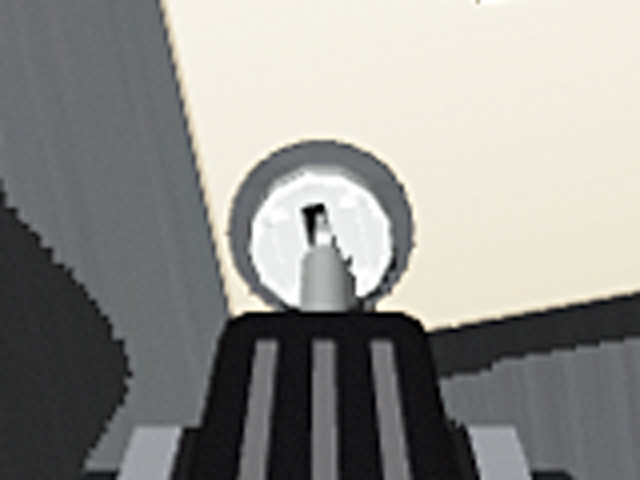

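```bash
python3 -m pendant '[[[-0.1,-0.1,-1.3],-0.05,-1],[[0,0,-1.2],-0.03,-1],[[0,0,-0.8],0,-1]]';python3 - <<'E'
from h import *
s=env.observe();print(s['wrist_torque'],s['ft_force'],np.degrees(np.arctan2(s['tool_rot'][1,0],s['tool_rot'][0,0])),s['position'])
E
python3 -m pendant '[[[0,0,2],0,-1],[[0,0,2],0,-1],[[0,0,4],0,-1],[[0,0,4],0,-1],[[0,0,8],0,-1],[[0,0,15],0,-1],[[0,0,30],0,-1],[[0,0,5],0,-1],[[0,0,0],0,-1]]'
```

```text
time_s: 14.38
position: [0.4796, -0.248, 0.1874]
tool_rot: [[0.249, 0.968, 0.004], [0.968, -0.249, -0.032], [-0.03, 0.012, -0.999]]
ft_force: [-3.9, 3.3, 12.3]
grip_width: 0.0269
[7.58288618e-01 1.04109279e+00 8.10341178e-04] [-3.90695751  3.25352418 12.34159633] 75.5479672022611 [ 0.47959657 -0.24797485  0.18743693]
time_s: 15.5
position: [0.4792, -0.2478, 0.2593]
tool_rot: [[0.249, 0.968, 0.003], [0.968, -0.249, -0.032], [-0.03, 0.011, -0.999]]
ft_force: [1.0, -0.1, -1.2]
grip_width: 0.0271
```

I have used all 12 picture views, so the remaining checks are numeric. First I'll measure the screw's slot.

```bash
python3 -m pendant '[[[-4,-25,0],0,-1],[[-2,-10,0],0,-1],[[0,0,0],0,-1]]'
python3 - <<'E'
from h import *
c=grab('wrist');s=c['s'];g=c['im'].sum(2).astype(int)
P=cloud(c)
def slot(x,y):
    hd=(np.hypot(P[...,0]-x,P[...,1]-y)<.011)&(abs(P[...,2]-.08)<.02)
    q=P[hd&(g>500)]; m=(hd&(g<330)).astype(np.uint8)
    k,l,st,ce=cv2.connectedComponentsWithStats(m)
    if k<2: return print('none',hd.sum())
    i=1+np.argmax(st[1:,4]); yy,xx=np.where(l==i); W=onz(c,np.c_[xx,yy],.084)[:,:2]; r=cv2.minAreaRect((W*1000).astype(np.float32))
    W0=W.mean(0);e=np.linalg.svd(W-W0)[2][0]; print('headz',np.median(q[:,2]),'slot',W0,np.degrees(np.arctan2(e[1],e[0]))%180,r,len(W))
slot(.478,-.2485);slot(.562,-.2485)
for n,z in(('wrist',.084),):
    print(proj(c,[[.478,-.2485,.084],[.562,-.2465,.084]]))
u,v=proj(c,[[.478,-.2485,.084]])[0].round().astype(int); print(g[v-12:v+13,u-10:u+11]//3)
E
```

```text
time_s: 15.88
position: [0.4725, -0.2826, 0.2566]
tool_rot: [[0.249, 0.968, -0.0], [0.968, -0.249, -0.028], [-0.027, 0.007, -1.0]]
ft_force: [-0.7, -0.4, -1.6]
grip_width: 0.0277
headz 0.08351729857373386 slot [ 0.47805252 -0.24829929] 88.54508540208316 ((478.0242004394531, -248.27285766601562), (14.37863826751709, 3.934675931930542), 87.74555969238281) 71
headz 0.0834762763056181 slot [ 0.5615203  -0.24635074] 90.88955157180256 ((561.4793701171875, -246.4738311767578), (3.6052820682525635, 14.492770195007324), 0.9368715286254883) 70
[[320.41143708 132.82656489]
 [411.93627573 107.10717142]]
[[139 255 255 255 255 245 226 230 237 241 242 242 241 242 219 235 255 255
  255 200 132]
 [254 255 253 243 241 240 242 244 244 245 246 244 242 240 243 246 247 246
  251 255 252]
 [255 253 241 240 241 243 245 249 252 254 253 250 246 241 242 253 254 255
  241 241 255]
 [255 244 235 239 242 246 251 255 231 146 112 175 245 243 251 254 254 255
  208 229 246]
 [254 250 248 243 242 252 166  13   0   0   0 100 248 245 251 252 244 239
  243 242 242]
 [255 255 255 254 242 253 192  50   0   1   0 104 253 24
[... 1024 characters left out ...]
0 241 240 241 241 245 255 146   5  18  16   0 178 249 244 240
  247 244 247]
 [240 240 241 240 240 240 240 243 255 157  21  12  10   0 107 246 245 239
  255 253 255]
 [242 240 239 239 239 239 240 242 254 190  50  24  51  64 103 243 245 238
  255 250 252]
 [247 243 241 241 246 252 247 242 249 205 116 127 165 202 176 240 243 238
  255 250 254]
 [247 251 247 251 255 255 255 246 243 236 226 237 238 243 248 245 241 238
  255 255 253]
 [178 248 254 255 255 255 255 249 240 243 245 246 244 242 241 240 239 241
  255 255 239]
 [ 88 172 246 255 250 245 255 247 237 239 239 240 243 247 245 247 246 249
  255 232  77]
 [106  39 159 243 253 254 254 255 252 244 245 246 251 255 255 255 255 249
  158  48  21]]
```

The slot reads 88.5°, against 90.9° for its locked neighbour. It has turned about 1.32 rad and the head is back up at z 0.0835. Returning to the stand.

```bash
python3 -m pendant '[[[3,20,1],0.1,-1],[[4,45,1],0.17,-1],[[5,50,1],0.17,-1],[[5,50,1],0.17,-1],[[5,50,1],0.17,-1],[[5,50,1],0.17,-1],[[5,50,1],0.17,-1],[[5,50,1],0.17,-1],[[5,50,1],0.17,-1],[[4,45,1],0.17,-1],[[2,25,0],0.14,-1],[[0,0,0],0,-1]]'; python3 -m pendant '[[[0,0,0],0,-1]]'
```

```text
time_s: 17.42
position: [0.5158, 0.226, 0.2645]
tool_rot: [[-1.0, -0.012, 0.023], [-0.012, 1.0, 0.007], [-0.023, 0.007, -1.0]]
ft_force: [-0.6, -1.2, -2.3]
grip_width: 0.0275
time_s: 17.55
position: [0.5154, 0.2259, 0.2644]
tool_rot: [[-1.0, -0.01, 0.023], [-0.01, 1.0, 0.007], [-0.023, 0.007, -1.0]]
ft_force: [-1.1, -0.3, -1.9]
grip_width: 0.0275
```

```bash
python3 -m pendant '[[[15,4,0],-0.12,-1],[[15,3,0],-0.12,-1],[[0,0,-22],0,-1],[[0,0,-22],0,-1],[[0,0,0],0,-1],[[0,0,0],0,-1]]'
cat > hole.py <<'E'
from h import *
c=grab('wrist');s=c['s'];R=s['tool_rot'];p=s['position'];print(p,R.round(3).tolist(),s['ft_force'])
tx=R[:2,0]/np.linalg.norm(R[:2,0]);ty=R[:2,1]
g=c['im'].sum(2).astype(int)//3; P=cloud(c)
# stand top fit
im=c['im'].astype(int);top=(abs(P[...,2]-.085)<.004)&(im[...,0]>1.25*im[...,1])&(im[...,0]>1.5*im[...,2])
q=P[top];print('stand z',np.median(q[:,2]),cv2.minAreaRect((q[:,:2]*1000).astype(np.float32)))
h0=proj(c,[[.5222,.2385,.085]])[0].round().astype(int)
sub=(g[h0[1]-40:h0[1]+41,h0[0]-40:h0[0]+41]<28).astype(np.uint8)
k,l,st,ce=cv2.connectedComponentsWithStats(sub)
for i in range(1,k):
    if st[i,4]>60:
        yy,xx=np.where(l==i);W=onz(c,np.c_[xx+h0[0]-40,yy+h0[1]-40],.085)[:,:2]; r=cv2.minAreaRect((W*1000).astype(np.float32)); print('dark',ce[i]+h0-40,st[i],r)
# blade end: print window around prediction
t=np.array(p)+R[:,2]*.1145+R[:,0]*.006; u,v=proj(c,[t])[0].round().astype(int); print('pred blade end',u,v,'win',u-8,v-16,'hole px',h0)
print(g[v-16:v+12,u-8:u+9])
E
python3 hole.py
```

```text
time_s: 18.3
position: [0.5465, 0.2277, 0.2211]
tool_rot: [[-0.968, 0.251, 0.026], [0.251, 0.968, 0.0], [-0.025, 0.007, -1.0]]
ft_force: [0.0, -0.1, -0.7]
grip_width: 0.0271
[0.54653936 0.22765117 0.22114637] [[-0.968, 0.251, 0.026], [0.251, 0.968, 0.0], [-0.025, 0.007, -1.0]] [ 0.03691143 -0.08786433 -0.6865657 ]
stand z 0.08459929581642106 ((512.1830444335938, 241.84307861328125), (64.3802719116211, 170.30116271972656), 75.85076141357422)
pred blade end 322 186 win 314 170 hole px [326 151]
[[127 128 126 126 122 121 120 119 119 119 118 119 116 115 113 114 118]
 [125 129 127 124 125 122 119 119 119 118 118 119 117 116 113 116 116]
 [126 128 126 125 123 122 120 119 120 120 120 121 117 115 113 117 116]
 [127 126 127 125 124 121 120 122 119 118 118 119 118 117 113 114 117]
 [125 125 123 124 123 119 118 120 117 118 119 118 119 115 112 112 119]
 [125 124 126 126 122 120 121 119 118 117 119 119 118 117 114 115 117]
 [126 126 125 127 127 121 121 117 118 118 119 119 119 116 112 115 116]
 [127 124 126 125 122 119 120 120 117 118 119 118 118 116 113 115 116]
 [124 126 126 125 124 119 120 119 
[... 686 characters left out ...]
125 124 122 115 132 245 247 246 252 167 109 120 124 122 120]
 [128 124 125 125 124 112 162 255 255 255 255 225 100 120 123 124 121]
 [127 128 123 123 122 111 159 255 255 255 255 222 101 116 122 122 120]
 [127 126 124 124 123 113 147 255 255 254 255 211 110 114 123 121 118]
 [128 126 123 125 124 122 114 128 149 172 194 200 164 121 119 121 122]
 [126 127 125 125 127 125 126 137 160 181 198 214 218 163 123 118 119]
 [125 126 125 124 130 127 126 141 161 183 200 207 226 217 155 117 119]
 [126 125 125 126 130 127 126 145 163 184 197 208 219 242 191 127 117]
 [125 124 125 122 131 127 125 142 164 181 196 209 218 237 203 137 116]
 [126 125 125 127 131 126 126 145 165 183 199 208 217 235 202 134 114]]
```

Run:
```python
from h import *
c=grab('wrist');s=c['s'];R=s['tool_rot'];p=s['position']
g=c['im'].sum(2).astype(int)//3
u,v=326,151; sub=(g[v-40:v+31,u-40:u+41]<75).astype(np.uint8)
k,l,st,ce=cv2.connectedComponentsWithStats(sub)
for i in range(1,k):
    if st[i,4]>40:
        yy,xx=np.where(l==i);W=onz(c,np.c_[xx+u-40,yy+v-40],.085)[:,:2]; print('dark',ce[i]+[u-40,v-40],st[i],cv2.minAreaRect((W*1000).astype(np.float32)))
b=onz(c,[(322.6,183.0)],p[2]-.1145)[0]-R[:,0]*.006; print('blade c',b)
print(g[v-22:v+24:2,u-30:u+31:3])
```

```text
dark [286.5703125 154.2578125] [  0   1   3  70 128] ((511.267822265625, 208.6790008544922), (1.644613265991211, 55.509971618652344), 73.87186431884766)
dark [327.92047714 149.58648111] [ 31  28  23  23 503] ((521.6171264648438, 239.89288330078125), (17.71451759338379, 17.771787643432617), 75.47859191894531)
blade c [0.54720196 0.22865227 0.10668865]
[[130 124 122 120 113 115 131 125 121 119 120 114 119 121 119 116 114 112
  112 114 111]
 [128 123 123 121 116 117 130 126 120 118 120 113 120 120 119 117 114 110
  112 113 113]
 [127 126 122 119 115 117 129 125 125 116 120 116 117 120 120 117 112 111
  112 112 110]
 [127 123 124 119 114 116 129 125 123 117 119 114 120 120 119 115 113 111
  111 111 110]
 [128 125 121 120 113 117 131 127 124 119 122 118 119 121 121 114 111 111
  112 111 111]
 [128 125 121 121 114 116 131  73  76  68  68  65  66  52  44 114 111 110
  109 112 112]
 [127 124 123 119 114 118 129  52  64  63  64  62  64  44  40 115 111 110
  114 111 110]
 [129 122 122 119 113 117 129  55  65  64  63  64  64  46  38 114 111 109
  113 112 110]
 [128 125 122 118 112 117 128  56  
[... 600 characters left out ...]
1 118 115 115 128  80  59  56  57  56  49  43  37 111 113 112
  111 114 110]
 [131 126 123 116 114 117 129  90  78  78  74  71  70  79  77 110 112 111
  114 110 108]
 [128 124 121 118 114 114 129 119 115 108 108 112 113 113 111 113 112 111
  112 112 108]
 [128 124 121 118 113 114 128 124 122 118 120 114 118 119 119 111 114 111
  112 112 107]
 [129 122 119 117 116 113 127 124 120 117 116 116 119 118 116 109 113 113
  113 113 108]
 [129 123 121 117 113 113 128 126 119 118 119 114 119 117 117 111 112 113
  112 112 105]
 [128 124 120 117 114 113 128 126 119 119 119 115 120 118 118 111 113 112
  111 112 107]
 [129 125 119 120 114 114 127 127 119 118 119 116 120 113 116 111 113 109
  110 114 109]]
```

```bash
python3 -m pendant '[[[-12,6,0],0,-1],[[-12.6,5.2,0],0,-1],[[0,0,0],0,-1],[[0,0,0],0,-1]]'
python3 - <<'E'
from h import *
c=grab('wrist');s=c['s'];R=s['tool_rot'];p=s['position']
b=onz(c,[(322.6,183.0)],p[2]-.1145)[0]-R[:,0]*.006; print('blade c',b, 'left to go',(np.array([.5226,.2399])-b[:2])*1000)
E
```

```text
time_s: 18.9
position: [0.5197, 0.2403, 0.2227]
tool_rot: [[-0.968, 0.25, 0.028], [0.25, 0.968, 0.001], [-0.027, 0.008, -1.0]]
ft_force: [-1.0, 1.0, -2.4]
grip_width: 0.0273
blade c [0.52076003 0.24138906 0.10831678] left to go [ 1.83997195 -1.48905679]
```

```bash
python3 -m pendant '[[[1.8,-1.5,0],0,-1],[[0,0,-12],0,-1],[[0,0,-12],0,-1],[[0,0,-10],0,-1],[[0,0,0],0,-1]]'
```

```text
time_s: 19.58
position: [0.5218, 0.2382, 0.1849]
tool_rot: [[-0.968, 0.25, 0.026], [0.251, 0.968, 0.0], [-0.025, 0.007, -1.0]]
ft_force: [0.5, 0.4, -1.0]
grip_width: 0.0272
```

```bash
python3 -m pendant '[[[-0.3,0.2,-14],0,-1],[[-0.3,0.2,-14],0,-1],[[0,0.2,-14],0,-1],[[0,0,0],0,-1]]'; python3 -m pendant '[[[0,0,-8],0,-1],[[0,0,-5],0,-1],[[0,0,0],0,-1]]'
```

```text
time_s: 20.08
position: [0.521, 0.2388, 0.1396]
tool_rot: [[-0.968, 0.25, 0.025], [0.25, 0.968, 0.0], [-0.024, 0.006, -1.0]]
ft_force: [0.4, -0.5, -1.4]
grip_width: 0.0275
time_s: 20.45
position: [0.5213, 0.2389, 0.1262]
tool_rot: [[-0.968, 0.25, 0.026], [0.25, 0.968, 0.0], [-0.025, 0.007, -1.0]]
ft_force: [0.3, 0.0, -2.2]
grip_width: 0.0272
```

```bash
python3 -m pendant '[[[0,0,-2],0,-1],[[0,0,-2],0,-1],[[0,0,0],0,-1]]';  python3 -m pendant '[[[0,0,-1.2],0,-1],[[0,0,0],0,-1]]'
```

```text
time_s: 20.82
position: [0.5216, 0.2389, 0.1225]
tool_rot: [[-0.968, 0.25, 0.027], [0.251, 0.968, 0.001], [-0.026, 0.008, -1.0]]
ft_force: [0.9, -0.8, -2.4]
grip_width: 0.0274
time_s: 21.08
position: [0.5218, 0.239, 0.1216]
tool_rot: [[-0.968, 0.25, 0.028], [0.251, 0.968, 0.001], [-0.027, 0.008, -1.0]]
ft_force: [-0.4, 0.7, -1.1]
grip_width: 0.0274
```

```bash
python3 -m pendant '[[[0,0,0],0,-0.3],[[0,0,0],0,-0.1],[[0,0,0],0,0.1],[[0,0,0],0,0.3],[[0,0,0],0,0.3]]';  python3 -m pendant '[[[0,0,15],0,0.4],[[0,0,30],0,0.5],[[0,0,40],0,0.5],[[0,0,20],0,0.5],[[12,-3,0],0,0.5],[[20,-5,0],0,0.5],[[20,-5,0],0,0.5],[[0,0,0],0,0.5],[[0,0,0],0,0.5]]'
python3 - <<'E'
from h import *
for n in('wrist','side','scene'):
    c=grab(n);P=cloud(c);im=c['im'].astype(int)
    m=(np.hypot(P[...,0]-.5216,P[...,1]-.2395)<.03)&(P[...,2]>.172)&(P[...,2]<.20)&(c['d']>0)
    q=P[m]; print(n,len(q),q.mean(0),cv2.minAreaRect((q[:,:2]*1000).astype(np.float32)),np.percentile(q[:,2],[5,50,95]))
    if n=='wrist':
        A=np.c_[q[:,:2]-q[:,:2].mean(0),np.ones(len(q))]; print('top tilt',np.linalg.lstsq(A,q[:,2],rcond=None)[0])
    g=im.sum(2)
s=env.observe();print(s['time_s'],s['position'],s['ft_force'])
# final screw/bystanders from side & scene vs start
import pickle
c0=pickle.load(open('c0.pkl','rb'))
for n in('side','scene'):
    a=c0[n]['im'].astype(int);b=grab(n)['im'].astype(int);d=abs(a-b).sum(2)
    for nm,pt in(('spanner',None),):
        pass
    for nm,(x,y) in(('screw',(.478,-.2485)),):
        print(n,'screw diff',d[tuple(slice(int(k)-8,int(k)+9) for k in proj(c0[n],[[x,y,.084]])[0][::-1])].max())
    if n=='scene':
        for nm,(u,v,w) in dict(jar=(376,250,22),spanner=(317,183,22),offcut=(203,266,22)).items(): print(nm,(d[v-w:v+w,u-w:u+w]>120).sum())
E
```

```text
time_s: 21.7
position: [0.5222, 0.2391, 0.1221]
tool_rot: [[-0.968, 0.25, 0.03], [0.251, 0.968, 0.001], [-0.028, 0.009, -1.0]]
ft_force: [0.7, -0.2, -0.6]
grip_width: 0.0554
time_s: 22.82
position: [0.5764, 0.2248, 0.2323]
tool_rot: [[-0.968, 0.251, 0.03], [0.251, 0.968, 0.001], [-0.028, 0.009, -1.0]]
ft_force: [0.2, 0.1, -0.7]
grip_width: 0.0639
wrist 2482 [0.52161924 0.23965401 0.17930504] ((522.2469482421875, 239.51976013183594), (28.207836151123047, 27.75077247619629), 75.50651550292969) [0.1755772  0.17889232 0.18236063]
top tilt [ 0.02607184 -0.00870493  0.17930504]
side 75 [0.52390098 0.23404329 0.17844891] ((525.0140380859375, 237.34945678710938), (30.20446014404297, 27.15229034423828), 78.97209930419922) [0.17337009 0.17809532 0.18295248]
scene 60 [0.52657021 0.2328282  0.17831137] ((525.4390869140625, 234.32400512695312), (32.64923858642578, 22.54283332824707), 21.09144401550293) [0.17249219 0.17844777 0.18322284]
22.975 [0.57620393 0.22500979 0.23283333] [ 0.70592463 -0.4366398  -0.1197072 ]
side screw diff 221
scene screw diff 542
jar 41
spanner 92
offcut 0
```

```bash
python3 -c "
from rig import ticket
print(ticket.close_job())"
```

```text
the job is handed in; nothing more can be done
None
```

I handed the job in at about 23 s: the open screw now reads as locked, and the screwdriver is back in its hole in the dark wooden stand. The hand-in gives no verdict, so these are my own last checks.

- **Screw:** I seated the blade in the slot of the screw near (0.478, -0.2485), pushed down and turned it clockwise. The wrist camera put its slot at 88.5° afterwards, against 90.9° for a locked neighbour, so it turned about 1.32 rad. The head was back up, at z 0.0835 m.
- **Force:** the readings I took reached about 18 N straight down (tool weight allowed for) and about 19 N with the sideways load included. I only read the force between moves, so a short peak could have gone unseen. Early in the turn the push fell to about 12 N and the tool rode up, so I pressed again before turning further.
- **Screwdriver:** the wrist camera put the handle's top at z 0.179 m, as at the start, and its centre within 1 mm of the hole's. The fitted tilt was about 0.03 rad, similar to the hand's own tilt by then, so it may be a camera error. The two room cameras put the handle's centre 4 to 7 mm off, but they see mostly its near faces. The gripper is open and about 55 mm to the side, touching nothing.
- **Bystanders:** I never reached for or touched the jar, spanner or offcut. Comparing pictures from before and after, the offcut was unchanged. The jar and spanner patches changed slightly, which I put down to the arm's shadow but could not confirm, as all 12 picture views were used.
- **Grasp:** the first grasp sat about 12 mm too high because the arm shifted as the fingers closed, so I opened and gripped again before lifting.

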